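# Mesh the grinding cup into the glaze mill and hold it running

## Robot

A 6-joint arm with a two-finger parallel gripper is mounted at the origin on the work surface. World frame = base frame: x ahead of the robot, y to its left, z up, the work surface at z = 0. Lengths are in m, angles in rad, forces in N, time in s.
With the tool pointing down it reaches from about 0.35 to 0.975 m from the base axis. Payload 4.9 kg.
Tool frame: the origin (TCP) lies midway between the tips of the shut fingers; the grasp point (between the pads) lies 19 mm behind it; z points along the fingers, y is the direction in which the jaws open and shut (so a half turn about z gives the same grasp; the last joint's range is limited). The gripper opens to 85 mm and grips with 20 to 120 N. Pads are 22 mm wide; open, the fingers measure 114 mm over their backs; the gripper's body (76 mm by 85 mm) begins 54 mm behind the grasp point. The pads swing forward as they close: fully open they stand 13 mm farther back than shut.
Start: joints at [-1.25, 0.053, 1.613, -0, 1.476, -0.119], TCP at [0.266, -0.566, 0.231] pointing down, gripper open.
Joint ranges: [-3.01, 3.01], [-1.01, 2.22], [0.06, 2.58], [-1.02, 4.17], [0.09, 2.62], [-3.14, 3.14]. Speed limits (rad/s): [2.57, 2.57, 3.14, 3.14, 3.14, 3.14].

## Interface

Orientations are given as a rotation vector (axis times angle).
In Python, from station import ctrl gives the robot as it stands.
- The arm moves only by the tool play_rows, never from a script. Its argument "motion" is a list that holds one entry, the list of rows, each a list of 7 numbers: the closure, from -1 (fully open) to 1 (shut), then the shift along the tool's x, y, z in cm, then the turn, a rotation vector about the tool's x, y, z in degrees. A call has 1 to 20 rows; each row is the pose to reach, as a shift and turn from the pose measured when the call began, along the tool's axes at that moment; what a row does not reach only later rows make up. A row lasts 1/8 s, in which the tool goes at most 62.5 mm and 10.7 degrees, less where a joint would pass 70% of its speed; a pose out of reach is approached as far as the arm can. A call with a gripper value outside its range is refused whole. The fingers move at their own pace and stop on an object; "newtons" is the grip in N (left out, the last holds). Time passes only in rows, so rows that repeat a pose let the fingers close. It gives the time, the measured TCP pose, the force and the opening at its end, in the units of the state.
- ctrl.get_obs(): the state, without advancing time (a new reading comes with each control period).
- ctrl.get_image(name): name is "side" or "top" or "wrist"; returns a dict with "color" (400x640x3 uint8, red, green, blue), "mtx" (3x3 intrinsics, pixels), "T" (4x4, takes a point from camera to world coordinates). Camera axes: x right, y up, looking along -z (the intrinsics and any distortion apply to the point x, -y, -z); pixel columns grow to the right and rows downward; lengths in m; the calibration is good to about 2 mm. A picture is of the moment at which its call begins. There is no depth.
- ctrl.finish_job(): hands the job in, once; it reports no verdict.
The state is a dict: "t": time; "q": joint angles; "dq": joint speeds; "effort": joint torques, N m; "tool_pos": TCP position; "tool_rot": TCP orientation; "contact_force": force on the tool from outside, world axes, zero at the start; "wrist_torque": the same for the moment, N m; "opening": finger opening in m.
Only numpy, scipy, OpenCV 4.12 (cv2) and the standard library are available. Lean on these libraries where they do the work, as an engineer would, in place of code of your own. Each camera call takes 0.05 s, during which the arm holds its last target.

## Task

Get the glaze mill running: lift the dust cover off it and set the cover down flat on the bare bench, knob up; then stand the grinding cup (the closed steel cup with six lugs round its black foot) in the mill's well, turn it until the lugs drop into the slots, slide it fully home and push it down against the spring. Finish still gripping the cup and holding it pressed well down, as the mill only runs while it is held down, and leave everything else on the bench where it stands.

Things in the scene. Friction and masses are not known exactly. Their poses are not given: they have to be found in the camera images.
- mill: press-to-run glaze mill, fixed to the bench: round white motor base 132 mm across with a grey collar on top, 120 mm high over all. Origin: centre of its underside, on the bench; z up. The collar's upright bore is 68 mm across, with six slots cut outward from it at 60 degree steps, one along the mill's +x axis; each slot is 12 mm wide, reaches 43 mm from the axis and is open at the top
- mill_collar (a point): centre of the well's mouth, level with the collar's flat top, 120 mm above the bench; axes as the mill's. The slots run the full depth of the well. The mill stands always clear of the bench patch x 0.41 to 0.53, y 0.27 to 0.35, which is bare: room for the cover
- mill_switch (a joint): sprung black plate across the bottom of the well, its top 24 mm below the collar's top when free. Value: metres pushed down, 0 when up, 0.008 at its stop. It starts to give at 7 N and takes 1 N more per mm (15 N at the stop); the cup's own weight (about 3 N) does not move it. The rubber drive coupling on it lines itself up and may be ignored
- cover: grey dust cover on the mill: disc 104 mm across, under it a plug 60 mm across and 5 mm deep that sits loosely in the bore, on top a round upright knob 24 mm across, 30 mm tall. Origin: centre of the plug's underside, 5 mm below the collar's top at the start; disc top 11 mm, knob top 41 mm above the origin. About 90 g. On the bench it rests on its plug
- cup: grinding cup, closed, upright on the bench: straight steel body 58 mm across on a black foot 64 mm across, 110 mm tall over all, about 0.32 kg. Origin: centre of its underside; z up. Six round-ended upright lugs, 9 mm wide, stand out from the foot to 40 mm from the axis at 60 degree steps, one along the cup's +x axis, from 8 to 24 mm above the underside
- cup_top (a point): centre of the cup's closed top, 110 mm above its underside. The chamfered plain nose of the foot, below the lugs, enters the bore first. Lugs that miss the slots rest on the collar, the underside 8 mm below the collar's top; meshed, the cup slides down until its underside meets the sprung plate, 24 mm below the collar's top
- beaker: open steel beaker without lugs, 58 mm across, 107 mm tall, a bystander. Origin: centre of its underside. The cup, the beaker and the jar stand in three places to the right of the mill, in any order
- jar: closed white screw jar, 62 mm across, 88 mm tall, a bystander. Origin: centre of its underside
- bowl: unglazed bowl 128 mm across, 60 mm tall, a bystander. Origin: centre of its underside
- vase: terracotta bottle vase 80 mm across, 132 mm tall, a bystander. Origin: centre of its underside
- brush: wooden brush 200 mm long lying on the bench, a bystander. Origin: underside, about mid length
- rib: round flat wooden potter's rib, 84 mm across, 8 mm thick, a bystander. Origin: centre of its underside
- tile: square test tile 60 mm wide, 8 mm thick, a bystander. Origin: centre of its underside

How it is judged:
On the way, in this order (a step that is already met when the one before it is completed fails the run):
1. the dust cover is off the mill and lies flat on the bench, let go (height (world z) of cover below 0.012 m and angle between cover's own z axis and vertical below 0.12 rad and horizontal distance between cover and mill above 0.1 m and contact force between the fingers and cover below 0.05 N and linear speed of cover below 0.03 m/s), for 0.2 s.
2. the cup's lugs are down in the slots of the mill (z of cup in the frame of mill_collar below -0.019 m and horizontal distance between cup and mill_collar below 0.004 m and angle between cup's own z axis and vertical below 0.1 rad), for 0.2 s.
At the end, for the whole second after the job is handed in: Fingers still on the cup, holding the sprung plate over 4 mm of its 8 mm down; the cup upright (0.1 rad), lugs in the slots, within 4 mm of the axis; the cover flat on the bench, knob up, over 100 mm from the mill's axis, not touched by the robot (value of joint mill_switch above 0.004 m and z of cup in the frame of mill_collar below -0.026 m and horizontal distance between cup and mill_collar below 0.004 m and angle between cup's own z axis and vertical below 0.1 rad and contact force between the fingers and cup above 2 N and linear speed of cup below 0.03 m/s and height (world z) of cover below 0.012 m and angle between cover's own z axis and vertical below 0.12 rad and horizontal distance between cover and mill above 0.1 m and contact force between the arm and cover below 0.05 N); the arm keeps its last pose, push and grip.
It fails at once if another thing on the bench is pushed more than 30 mm from its place (distance of any of beaker, jar, bowl, vase, brush, rib, tile from where it was at the start of the episode above 0.03 m).
It also fails if it takes over 61 s, if anything falls off the work surface, if the arm or the gripper's body presses on something with over 40 N, if the wrist force passes 120 N, or if a joint passes its speed limit or range.

## Working session

There is one attempt and no reset: what is moved stays moved. The work goes in short steps, Python scripts to look and compute and a tool call to move; the robot and the scene stay as the last step left them, time stands still between calls to the robot, and variables do not carry over. Pictures are saved under pics/ and viewed, and the job is handed in when it is done.

Besides the shell and the picture viewer there is one more tool, called after "Call:" as a command line: name --argument value ..., lists and objects as JSON in quotes. play_rows: Moves the arm, as the interface text tells. Its arguments: {"type":"object","properties":{"motion":{"type":"array"},"newtons":{"type":"number"}},"required":["motion"]}

```bash
mkdir -p pics; ls
python3 - <<'E'
from station import ctrl
import cv2,numpy as np
np.set_printoptions(precision=4,suppress=True)
for n in ["side","top","wrist"]:
    d=ctrl.get_image(n); cv2.imwrite(f"pics/{n}0.png",d["color"][:,:,::-1]); np.savez(f"pics/{n}0.npz",**d); print(n,d["mtx"],d["T"],d.keys())
print(ctrl.get_obs())
E
```

```text
pics
side [[367.9682   0.     321.4414]
 [  0.     367.9682 199.3028]
 [  0.       0.       1.    ]] [[-0.8345  0.361  -0.4162  0.0952]
 [-0.5507 -0.5248  0.649   0.6694]
 [ 0.0159  0.7709  0.6368  0.7273]
 [ 0.      0.      0.      1.    ]] dict_keys(['color', 'mtx', 'T'])
top [[375.0725   0.     315.6843]
 [  0.     375.0725 196.9397]
 [  0.       0.       1.    ]] [[-0.0268  0.9959 -0.0866  0.4186]
 [-0.9996 -0.0268  0.0003  0.0259]
 [-0.002   0.0866  0.9962  1.3109]
 [ 0.      0.      0.      1.    ]] dict_keys(['color', 'mtx', 'T'])
wrist [[355.5808   0.     322.5503]
 [  0.     355.5808 204.5926]
 [  0.       0.       1.    ]] [[ 0.426   0.8735  0.2354  0.326 ]
 [-0.9047  0.4116  0.1097 -0.5375]
 [-0.0011 -0.2597  0.9657  0.3734]
 [ 0.      0.      0.      1.    ]] dict_keys(['color', 'mtx', 'T'])
{'t': 0.15, 'q': array([-1.25  ,  0.0532,  1.614 ,  0.    ,  1.476 , -0.119 ]), 'dq': array([ 0.0006, -0.0026, -0.0049, -0.0005,  0.0015,  0.001 ]), 'effort': array([  0.0004, -39.4243, -37.0722,  -0.0001,   0.0046,   0.    ]), 'tool_pos': array([ 0.2659, -0.565 ,  0.2303]), 'tool_rot': array([-3.0643, -0.6849,  0.0002]), 'contact_force': array([0.5481, 0.7845, 0.1457]), 'wrist_torque': array([ 0.0277, -0.0564,  0.0289]), 'opening': 0.08522100283832909}
```

View pics/side0.png

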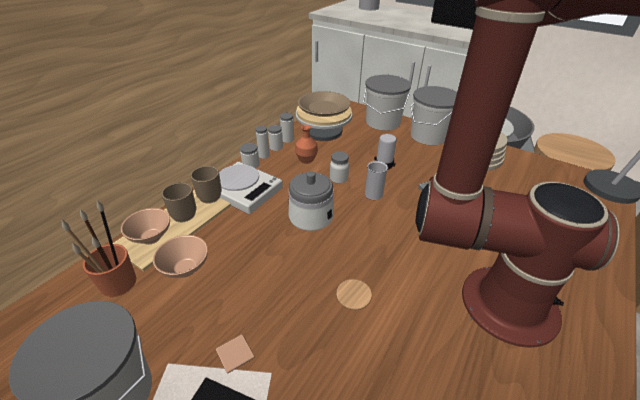

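View pics/top0.png

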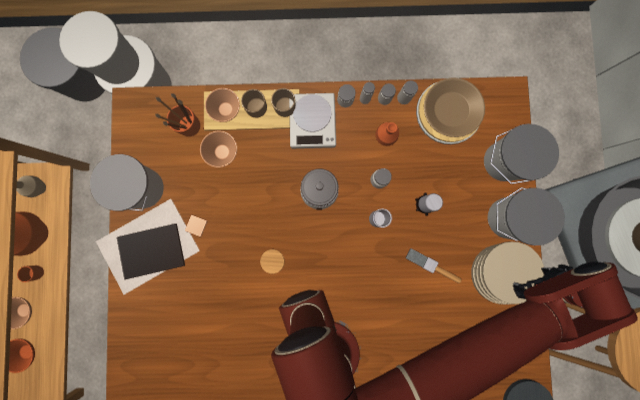

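View pics/wrist0.png

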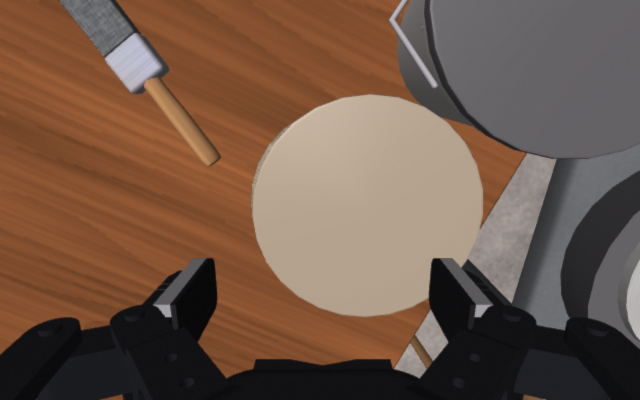

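The side view shows the mill with its cover near (311,200), the jar at (340,165), the beaker at (376,180) and the cup at (387,150). In the top view the mill is at (320,188), the jar at (381,178), the beaker at (381,217) and the cup at (429,203). Next I'll zoom in to measure them.

```bash
cat > h.py <<'E'
import cv2,numpy as np
np.set_printoptions(precision=4,suppress=True)
def ld(f): 
    d=np.load(f); return {k:d[k] for k in d}
def snap(n,tag):
    from station import ctrl
    d=ctrl.get_image(n); cv2.imwrite(f"pics/{tag}.png",d["color"][:,:,::-1]); np.savez(f"pics/{tag}.npz",**d); return d
def ray(d,u,v):
    p=np.linalg.solve(d["mtx"],[u,v,1.]); r=d["T"][:3,:3]@np.array([p[0],-p[1],-p[2]]); return d["T"][:3,3],r
def pz(d,u,v,z):
    o,r=ray(d,u,v); return o+r*(z-o[2])/r[2]
def proj(d,P):
    c=d["T"][:3,:3].T@(np.asarray(P,float)-d["T"][:3,3]); p=d["mtx"]@np.array([c[0],-c[1],-c[2]]); return p[:2]/p[2]
def crop(d,u0,v0,u1,v1,s,f):
    c=d["color"][v0:v1,u0:u1,::-1]; cv2.imwrite(f"pics/{f}.png",cv2.resize(c,None,fx=s,fy=s,interpolation=cv2.INTER_NEAREST))
E
python3 - <<'E'
from h import *
t=ld("pics/top0.npz"); s=ld("pics/side0.npz")
crop(t,290,155,450,235,5,"tc0"); crop(s,280,120,410,235,5,"sc0")
print(pz(t,319,186,.15),pz(t,430,203,.11))
for P in [(.41,.27,0),(.53,.35,0)]: print(proj(t,P),proj(s,P))
E
```

```text
[0.5534 0.0142 0.15  ] [ 0.4936 -0.3405  0.11  ]
[246.363  233.8998] [298.0348 301.684 ]
[223.1931 200.1474] [235.6589 301.3452]
```

View pics/tc0.png

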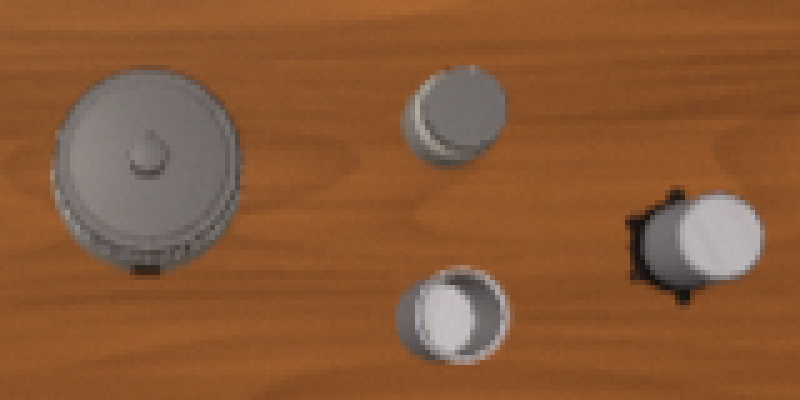

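View pics/sc0.png

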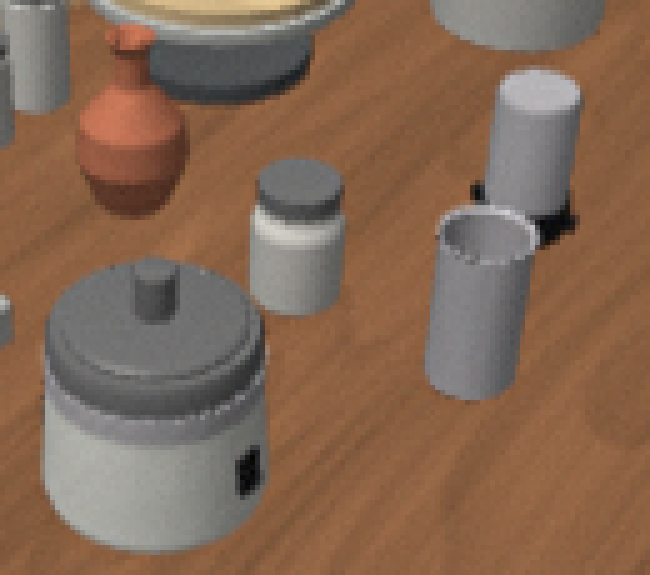

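```bash
cat >> h.py <<'E'
from scipy.spatial.transform import Rotation as R
def yawrot(psi):  # tool down, tool x axis at heading psi in world
    return R.from_euler('z',psi)*R.from_euler('x',np.pi)
def go(P,psi=None,o=None):
    if o is None:
        from station import ctrl
        o=ctrl.get_obs()
    R0=R.from_rotvec(o["tool_rot"]); x=R0.as_matrix()[:,0]
    cur=np.arctan2(x[1],x[0])
    if psi is None: psi=cur
    d=R0.inv().apply(np.asarray(P)-o["tool_pos"])*100
    rv=np.degrees((R0.inv()*yawrot(psi)).as_rotvec())
    print("t",o["t"],"tcp",o["tool_pos"],"yaw",np.degrees(cur),"F",o["contact_force"],"open",o["opening"],"q",o["q"])
    print("shift cm",d,"turn deg",rv, "dist",np.linalg.norm(d))
E
python3 - <<'E'
from h import *
from station import ctrl
t=ld("pics/top0.npz"); s=ld("pics/side0.npz")
# cup by two views: top disc centre ; brightness mask in top
hsv=cv2.cvtColor(t["color"],cv2.COLOR_RGB2HSV)
roi=np.zeros(hsv.shape[:2],np.uint8); roi[188:218,412:448]=1
m=((hsv[...,1]<60)&(hsv[...,2]>165)).astype(np.uint8)*roi
c=max(cv2.findContours(m,0,1)[0],key=cv2.contourArea); (u,v),r=cv2.minEnclosingCircle(c); print("cuptop",u,v,r,pz(t,u,v,.11))
blk=((hsv[...,2]<45).astype(np.uint8)*roi); ys,xs=np.nonzero(blk); C=pz(t,u,v,.11)[:2]
for a,b in zip(xs,ys):
    p=pz(t,a,b,.016)[:2]-C; 
    if np.hypot(*p)>.035: print(a,b,np.hypot(*p),np.degrees(np.arctan2(p[1],p[0])))
# mill disc
for (a,b,z) in [(319.6,185,.156),(319.5,185.6,.126)]: print("mill",pz(t,a,b,z))
k=(280+155/5,120+265/5); print("side knob",pz(s,*k,.156)); print("side cup",pz(s,280+540/5,120+90/5,.11))
go([.55,.012,.30])
E
```

```text
cuptop 433.7173767089844 201.8478240966797 7.935637474060059 [ 0.497  -0.3527  0.11  ]
416 199 0.035776811677896356 60.417111336534234
426 214 0.035139790976989334 -178.7551336546499
427 214 0.03547470251016385 -173.1844170995384
mill [0.5558 0.0123 0.156 ]
mill [0.5574 0.0124 0.126 ]
side knob [0.5523 0.0109 0.156 ]
side cup [ 0.4926 -0.3517  0.11  ]
t 0.15 tcp [ 0.2659 -0.565   0.2303] yaw 25.199326080086305 F [0.5481 0.7845 0.1457] open 0.08522100283832909 q [-1.25    0.0532  1.614   0.      1.476  -0.119 ]
shift cm [ 50.2729 -40.1299  -6.8915] turn deg [-0.0945 -0.0124  0.    ] dist 64.69360771810811
```

Run:
```python
from h import *
go([.495,-.352,.30],np.radians(25))
```

```text
t 0.15 tcp [ 0.2659 -0.565   0.2303] yaw 25.199326080086305 F [0.5481 0.7845 0.1457] open 0.08522100283832909 q [-1.25    0.0532  1.614   0.      1.476  -0.119 ]
shift cm [29.7983 -9.5358 -6.9464] turn deg [-0.0945 -0.0122  0.1993] dist 32.04875572026107
```

Call:
play_rows --motion '[[[-1, 5, -1.5, -4, 0, 0, 0], [-1, 10, -3, -6, 0, 0, 0], [-1, 15, -5, -7, 0, 0, 0], [-1, 20, -6.5, -7, 0, 0, 0], [-1, 25, -8, -7, 0, 0, 0], [-1, 29.8, -9.5, -7, 0, 0, 0], [-1, 29.8, -9.5, -7, 0, 0, 0], [-1, 29.8, -9.5, -7, 0, 0, 0]]]'

```text
t: 1.15
tool_pos: [0.4949, -0.3524, 0.3001]
tool_rot: [-3.064, -0.685, 0.002]
contact_force: [0.5, -0.5, -0.3]
opening: 0.0853
```

Run:
```python
from h import *
d=snap("wrist","w1"); print(proj(d,[.495,-.352,.11]),proj(d,[.495,-.352,0.02])); go([.555,.012,.30],0)
```

```text
[321.8581 180.2155] [322.0927 165.6113]
t 1.2 tcp [ 0.4945 -0.3529  0.3002] yaw 25.152498389834548 F [-0.11    0.33   -0.3204] open 0.08532588670386324 q [-0.7424 -0.0188  1.5714  0.0003  1.5909  0.3894]
shift cm [ 20.9828 -30.4606   0.0737] turn deg [-0.102   0.0474 25.1525] dist 36.98824665712007
```

View pics/w1.png

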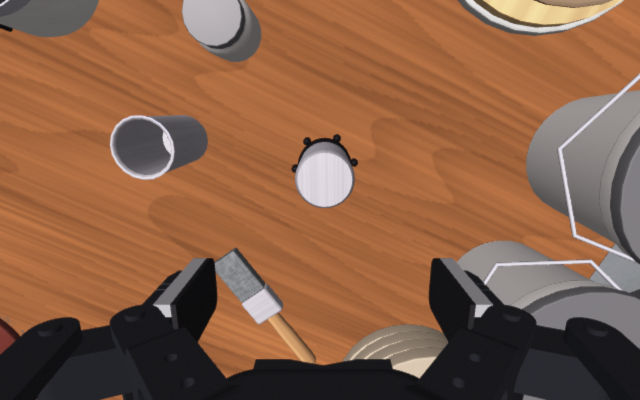

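The wrist picture shows the cup top at about (325,176), with four lugs at (295,168), (307,141), (337,138) and (354,162). The beaker is at left, the jar at upper left.

```bash
cat >> h.py <<'E'
def cuplugs(d,ctop,roi,zt=.11,zl=.024):
    u0,v0,u1,v1=roi; hsv=cv2.cvtColor(d["color"],cv2.COLOR_RGB2HSV)
    m=np.zeros(hsv.shape[:2],np.uint8); m[v0:v1,u0:u1]=1
    b=((hsv[...,2]<60).astype(np.uint8))*m
    ys,xs=np.nonzero(b); out=[]
    for a,c in zip(xs,ys):
        p=pz(d,a,c,zl)[:2]-ctop; rr=np.hypot(*p)
        if .0345<rr<.043: out.append((np.degrees(np.arctan2(p[1],p[0])),rr))
    return np.array(out)
E
python3 - <<'E'
from h import *
d=ld("pics/w1.npz")
hsv=cv2.cvtColor(d["color"],cv2.COLOR_RGB2HSV)
m=np.zeros(hsv.shape[:2],np.uint8); m[120:225,280:370]=1
b=((hsv[...,1]<60)&(hsv[...,2]>150)).astype(np.uint8)*m
c=max(cv2.findContours(b,0,1)[0],key=cv2.contourArea); (u,v),r=cv2.minEnclosingCircle(c); 
C=pz(d,u,v,.11); print(u,v,r,C, cv2.boundingRect(c), cv2.fitEllipse(c))
o=cuplugs(d,C[:2],(280,120,370,225)); 
a=o[:,0]; w=np.angle(np.mean(np.exp(1j*np.radians(6*a))))/6; print("lug phase deg mod60",np.degrees(w),len(a)); print(np.sort(a).round())
crop(d,280,120,370,225,5,"w1c")
E
```

```text
323.5 177.0 29.70279312133789 [ 0.4985 -0.3521  0.11  ] (295, 150, 57, 57) ((323.4127502441406, 178.164794921875), (54.06659698486328, 57.15765380859375), 139.55601501464844)
lug phase deg mod60 0.2036321249988155 64
[-68. -68. -67. -66. -66. -66. -66. -64. -64. -64. -64. -62. -62. -62.
 -62. -60. -60. -60. -60. -59. -58. -58. -58. -56. -56.  -6.  -5.  -4.
  -3.  -3.  -2.  -2.  -1.  -0.   1.   2.   3.   3.  56.  58.  59.  60.
  61.  62.  63.  65.  66. 118. 120. 120. 122. 122. 122. 123. 124. 125.
 125. 126. 127. 127. 128. 128. 129. 130.]
```

View pics/w1c.png

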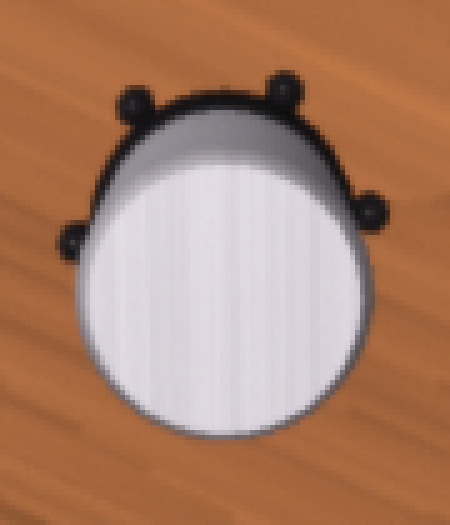

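```bash
cat >> h.py <<'E'
from scipy.optimize import least_squares
def lugfit(d,pts,z=.022,r=.0355):
    P=np.array([pz(d,*p,z)[:2] for p in pts]); c0=P.mean(0)
    # sequence assumed consecutive lugs 60deg apart, find circle fixed radius
    C=least_squares(lambda c:np.hypot(*(P-c).T)-r,c0+np.array([-.0,-.01])).x
    a=np.degrees(np.arctan2(*(P-C).T[::-1])); ph=np.degrees(np.angle(np.mean(np.exp(6j*np.radians(a))))/6)
    return C,np.hypot(*(P-C).T),a,ph
E
python3 - <<'E'
from h import *
d=ld("pics/w1.npz")
print(lugfit(d,[(307,141),(337.2,138),(354.2,162.4),(294.4,168.4)]),pz(d,324.8,179.4,.11))
E
```

```text
(array([ 0.4965, -0.3542]), array([0.0353, 0.0357, 0.0357, 0.0359]), array([ 60.3298,   0.355 , -58.7227, 120.7285]), np.float64(0.6725716997717709)) [ 0.4969 -0.3542  0.11  ]
```

Call:
play_rows --motion '[[[-1, 3.5, -5, 0, 0, 0, 0], [-1, 7, -10, 0, 0, 0, 0], [-1, 10.5, -15, 0, 0, 0, 0], [-1, 14, -20.3, 0, 0, 0, 0], [-1, 17.5, -25.4, 0, 0, 0, 0], [-1, 21, -30.4, 0, 0, 0, 0], [-1, 21, -30.4, 0, 0, 0, 0]]]'

```text
t: 2.08
tool_pos: [0.5554, 0.0137, 0.3007]
tool_rot: [-3.063, -0.689, 0.001]
contact_force: [-0.3, -0.5, 0.3]
opening: 0.0854
```

Run:
```python
from h import *
d=snap("wrist","w2"); print(proj(d,[.555,.012,.156]),proj(d,[.555,.012,0.126])); go([.555,.012,.131])
```

```text
[323.762  192.5217] [323.7024 185.0459]
t 2.125 tcp [0.5553 0.0118 0.3007] yaw 25.236874630376867 F [ 0.1569 -0.3991 -0.9518] open 0.08530873659191068 q [-0.1132 -0.1444  1.6892  0.0008  1.5983  1.0172]
shift cm [-0.0037 -0.0082 16.967 ] turn deg [-0.0836  0.0474 -0.    ] dist 16.967001074007943
```

View pics/w2.png

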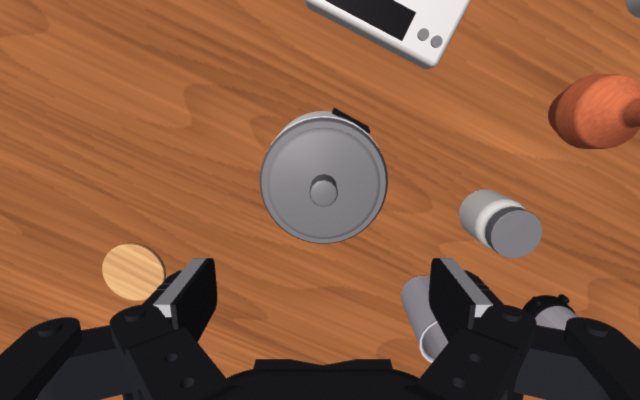

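Run:
```python
from h import *
d=ld("pics/w2.npz"); crop(d,250,100,400,250,5,"w2c")
for C in [(.555,.012),(.552,.0095)]:
  for z,r in [(.126,.052),(.156,.012),(.126,.012)]:
    p=np.array([proj(d,[C[0]+r*np.cos(a),C[1]+r*np.sin(a),z]) for a in np.linspace(0,6.28,60)])
    print(C,z,(p.min(0)-[250,100])*5,(p.max(0)-[250,100])*5)
```

```text
(0.555, 0.012) 0.126 [ 83.7458 133.9257] [653.731 693.11 ]
(0.555, 0.012) 0.156 [296.6216 391.5157] [440.935  532.1858]
(0.555, 0.012) 0.126 [302.7672 360.1825] [434.1932 489.0105]
(0.552, 0.0095) 0.126 [ 89.8966 155.9691] [658.1765 711.7736]
(0.552, 0.0095) 0.156 [302.6708 414.0911] [446.5106 553.8295]
(0.552, 0.0095) 0.126 [308.2595 380.8245] [439.2927 508.8751]
```

View pics/w2c.png

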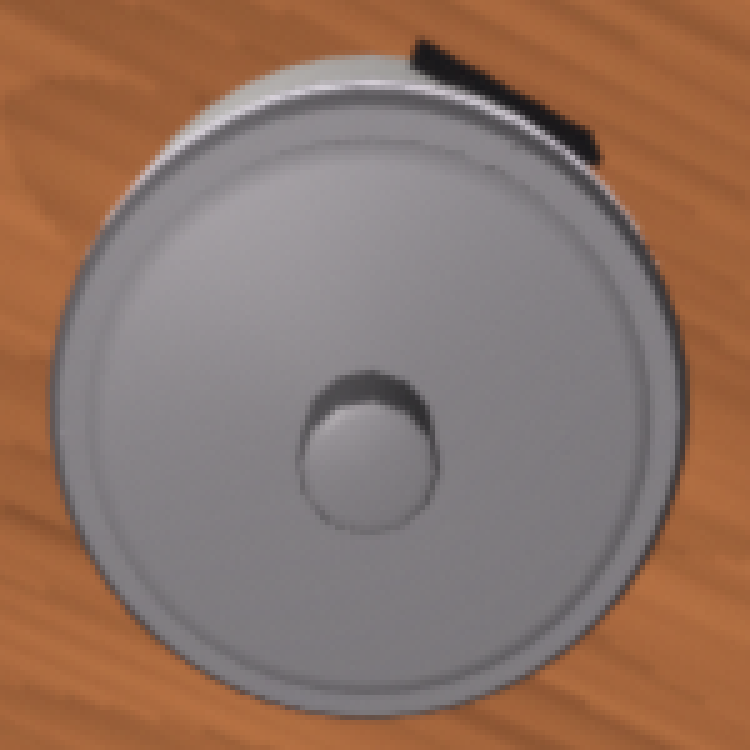

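The knob top is at (323.5,193) and the disc is concentric with it, so the mill is at about (0.5545, 0.012). I'll descend and grip the knob.

Call:
play_rows --motion '[[[-1, 0, 0, 5.5, 0, 0, 0], [-1, 0, 0, 11, 0, 0, 0], [-1, 0, 0, 15, 0, 0, 0], [-1, 0, 0, 16.9, 0, 0, 0], [-1, 0, 0, 16.9, 0, 0, 0], [0.7, 0, 0, 16.9, 0, 0, 0], [0.7, 0, 0, 16.9, 0, 0, 0], [0.7, 0, 0, 16.9, 0, 0, 0], [1, 0, 0, 16.9, 0, 0, 0], [1, 0, 0, 16.9, 0, 0, 0], [1, 0, 0, 16.9, 0, 0, 0]]]' --newtons 30

```text
t: 3.5
tool_pos: [0.5557, 0.0121, 0.1329]
tool_rot: [-3.065, -0.686, -0.001]
contact_force: [-0.3, 1.0, 6.1]
opening: 0.0233
```

Run:
```python
from h import *
go([.47,.31,.25])
```

```text
t 3.5 tcp [0.5557 0.0121 0.1329] yaw 25.2491505625952 F [-0.3263  1.0045  6.107 ] open 0.02327861817275703 q [-0.1127 -0.0302  1.8655  0.0011  1.3061  1.0171]
shift cm [  4.9642 -30.6136 -11.685 ] turn deg [-0.0444 -0.0392  0.    ] dist 33.14172668516993
```

Call:
play_rows --motion '[[[1, 0, 0, -3, 0, 0, 0], [1, 0, 0, -8, 0, 0, 0], [1, 0.8, -5, -9, 0, 0, 0], [1, 1.6, -10, -9, 0, 0, 0], [1, 2.4, -15, -9, 0, 0, 0], [1, 3.2, -20, -9, 0, 0, 0], [1, 4, -25, -8, 0, 0, 0], [1, 5, -30.6, -4, 0, 0, 0], [1, 5, -30.6, 1, 0, 0, 0], [1, 5, -30.6, 6, 0, 0, 0], [1, 5, -30.6, 8, 0, 0, 0], [1, 5, -30.6, 8, 0, 0, 0]]]'

```text
t: 5.0
tool_pos: [0.4695, 0.3096, 0.0517]
tool_rot: [-3.066, -0.686, 0.004]
contact_force: [0.1, 0.3, -0.4]
opening: 0.0227
```

Run:
```python
from h import *
d=snap("side","s3");crop(d,200,180,400,330,4,"s3c"); go([.47,.31,.02])
```

```text
t 5.05 tcp [0.471  0.3103 0.0538] yaw 25.232615711078186 F [1.0894 0.4258 0.1431] open 0.02294162774619977 q [0.4502 0.0861 1.892  0.0008 1.1622 1.5803]
shift cm [-0.1095 -0.0151  3.3839] turn deg [-0.0431 -0.0743  0.    ] dist 3.385679540669605
```

View pics/s3c.png

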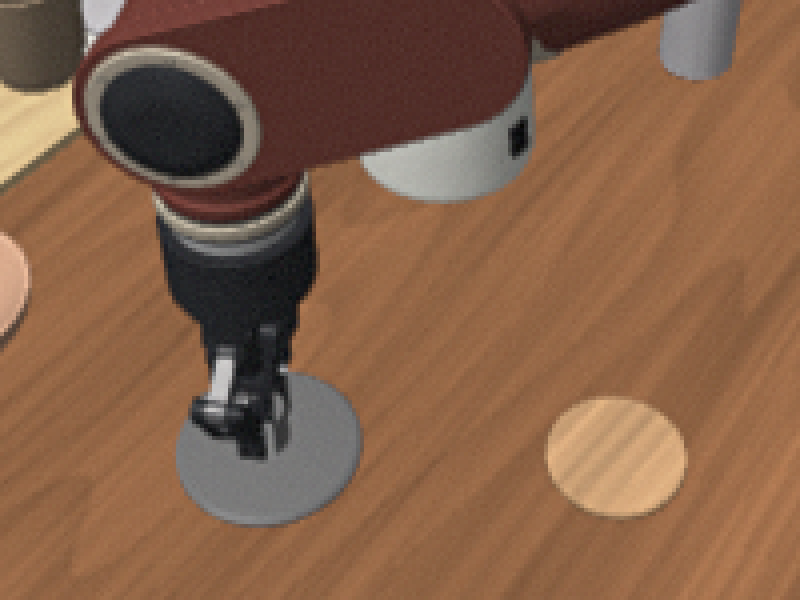

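The cover is held level above bare bench. Lowering it now.

Call:
play_rows --motion '[[[1, 0, 0, 2, 0, 0, 0], [1, 0, 0, 3, 0, 0, 0], [1, 0, 0, 3.4, 0, 0, 0], [1, 0, 0, 3.6, 0, 0, 0], [1, 0, 0, 3.6, 0, 0, 0]]]'

```text
t: 5.68
tool_pos: [0.4714, 0.3105, 0.0181]
tool_rot: [-3.065, -0.686, -0.003]
contact_force: [1.1, -0.2, 0.0]
opening: 0.0228
```

Call:
play_rows --motion '[[[1, 0, 0, 0.1, 0, 0, 0], [0.2, 0, 0, 0.1, 0, 0, 0], [-0.5, 0, 0, 0.1, 0, 0, 0], [-1, 0, 0, 0, 0, 0, 0], [-1, 0, 0, -1, 0, 0, 0], [-1, 0, 0, -6, 0, 0, 0], [-1, 0, 0, -12, 0, 0, 0], [-1, 0, 0, -18, 0, 0, 0], [-1, 0, 0, -24, 0, 0, 0]]]'

```text
t: 6.8
tool_pos: [0.4708, 0.31, 0.2611]
tool_rot: [-3.064, -0.686, -0.005]
contact_force: [1.1, -0.3, -0.1]
opening: 0.0856
```

Run:
```python
from h import *
d=snap("wrist","w4"); go([.47,.012,.30])
```

```text
t 6.85 tcp [0.4743 0.3118 0.2718] yaw 25.23717141296288 F [2.422  1.2839 6.3635] open 0.08566668712379256 q [ 0.4501 -0.1176  1.7123  0.0007  1.5281  1.5804]
shift cm [-13.1121  26.9302  -3.0947] turn deg [-0.0514 -1.0801  0.0005] dist 30.112141802354362
```

View pics/w4.png

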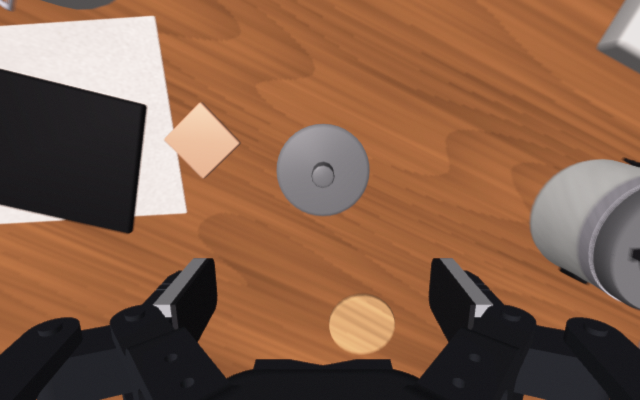

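The cover lies flat on the bench with its centre at (322,170). Moving over the mill to see the slots.

Run:
```python
from h import *
go([.5545,.012,.30],np.radians(25.2))
```

```text
t 6.85 tcp [0.4743 0.3118 0.2718] yaw 25.23717141296288 F [2.422  1.2839 6.3635] open 0.08566668712379256 q [ 0.4501 -0.1176  1.7123  0.0007  1.5281  1.5804]
shift cm [-5.47   30.5331 -2.9539] turn deg [-0.0518 -1.0801  0.0377] dist 31.159577679317156
```

Call:
play_rows --motion '[[[-1, -1, 5, -3, 0, -1, 0], [-1, -2, 10, -3, 0, -1, 0], [-1, -3, 15, -3, 0, -1, 0], [-1, -4, 20.5, -3, 0, -1, 0], [-1, -5, 26, -3, 0, -1, 0], [-1, -5.5, 30.5, -3, 0, -1, 0], [-1, -5.5, 30.5, -3, 0, -1, 0], [-1, -5.5, 30.5, -3, 0, -1, 0]]]'

```text
t: 7.85
tool_pos: [0.5539, 0.0125, 0.3007]
tool_rot: [-3.064, -0.686, -0.002]
contact_force: [-0.1, -0.1, -0.6]
opening: 0.0856
```

Run:
```python
from h import *
d=snap("wrist","w5"); t=snap("top","t5"); u,v=proj(d,[.5545,.012,.12]).astype(int); print(u,v); crop(d,u-75,v-75,u+75,v+75,5,"w5c");print((u-75,v-75)); go([.4967,-.3542,.25])
```

```text
322 182
(np.int64(247), np.int64(107))
t 7.95 tcp [0.5538 0.0132 0.3007] yaw 25.317583136158444 F [ 0.5792 -0.0224 -0.0209] open 0.08560226305515183 q [-0.1114 -0.1496  1.6938  0.0018  1.5964  1.0175]
shift cm [-20.8854  30.7715   5.0022] turn deg [-0.0575 -0.1029  0.0001] dist 37.52474766127381
```

View pics/w5c.png

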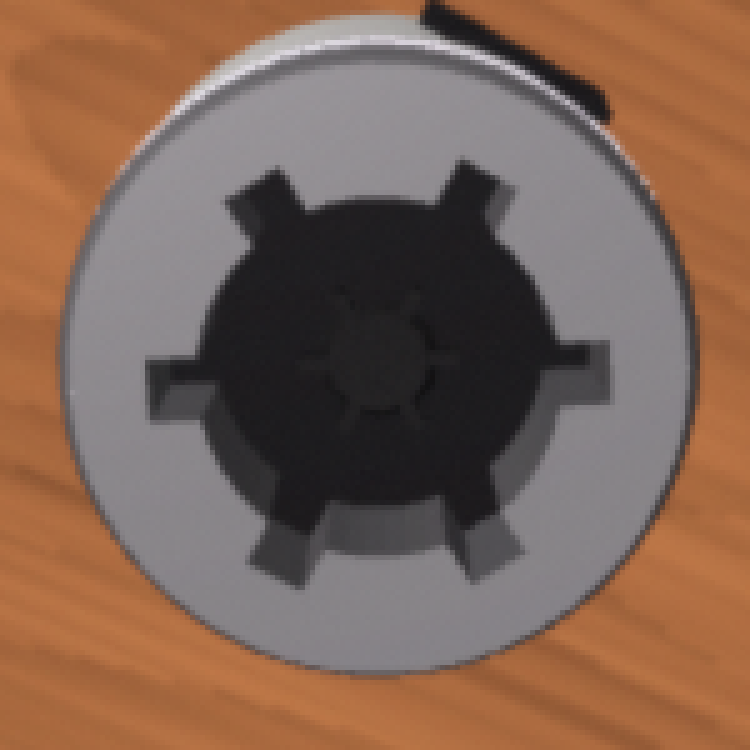

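The open well shows six slots. Their outer ends in the crop are at (252,187), (489,173), (610,372), (498,567), (276,576) and (146,392).

Run:
```python
from h import *
d=ld("pics/w5.npz")
c=np.array([(279,170),(225,203),(462,160),(516,186),(610,340),(610,404),(524,551),(472,583),(303,590),(248,562),(146,424),(146,360)],float)
px=c/5-.5+[247,107]
P=np.array([pz(d,*p,.12)[:2] for p in px])
f=lambda x:(np.hypot(*(P-x[:2]).T)-x[2]); s=least_squares(f,[.5545,.012,.0434]).x; print(s,f(s))
M=(P[0::2]+P[1::2])/2-s[:2]; a=np.degrees(np.arctan2(M[:,1],M[:,0])); print(a, "phase",np.degrees(np.angle(np.mean(np.exp(6j*np.radians(a))))/6))
w=ld("pics/w1.npz"); q=np.array([(307,141),(337.2,138),(354.2,162.4),(294.4,168.4)])-.4
print(lugfit(w,q))
t=ld("pics/t5.npz"); crop(t,290,155,450,235,5,"t5c")
```

```text
[0.5542 0.0124 0.0433] [-0.0006 -0.0003 -0.      0.0004  0.0002  0.0001 -0.0003 -0.0001 -0.0001
 -0.0002  0.0009 -0.0001]
[  57.7436   -2.299   -62.4161 -122.4611  177.8048  117.9415] phase -2.281068656356474
(array([ 0.4967, -0.3536]), array([0.0353, 0.0357, 0.0357, 0.0359]), array([ 60.3117,   0.3539, -58.6908, 120.6928]), np.float64(0.6668395176613993))
```

View pics/t5c.png

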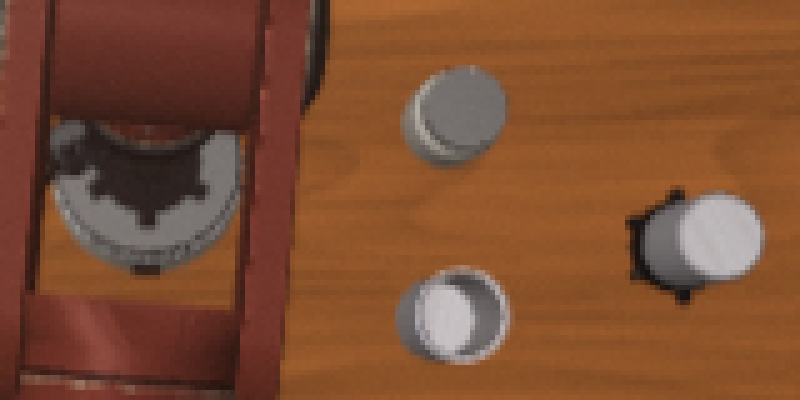

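Run:
```python
from h import *
go([.4967,-.3538,.062],np.radians(25.3))
```

```text
t 7.95 tcp [0.5538 0.0132 0.3007] yaw 25.317583136158444 F [ 0.5792 -0.0224 -0.0209] open 0.08560226305515183 q [-0.1114 -0.1496  1.6938  0.0018  1.5964  1.0175]
shift cm [-20.9021  30.7542  23.8022] turn deg [-0.0575 -0.1029  0.0176] dist 44.15047678557773
```

Call:
play_rows --motion '[[[-1, -3.5, 5.1, 0, 0, 0, 0], [-1, -7, 10.2, 0, 0, 0, 0], [-1, -10.5, 15.3, 0, 0, 0, 0], [-1, -14, 20.5, 0, 0, 0, 0], [-1, -17.5, 25.7, 0, 0, 0, 0], [-1, -20.9, 30.8, 1, 0, 0, 0], [-1, -20.9, 30.8, 5, 0, 0, 0], [-1, -20.9, 30.8, 10, 0, 0, 0], [-1, -20.9, 30.8, 10, 0, 0, 0]]]'

```text
t: 9.07
tool_pos: [0.4949, -0.3514, 0.1948]
tool_rot: [-3.055, -0.689, 0.006]
contact_force: [0.4, -0.4, 0.6]
opening: 0.0853
```

Run:
```python
from h import *
d=snap("wrist","w6"); print(proj(d,[.4967,-.3538,.11])); go([.4967,-.3538,.062],np.radians(25.3))
```

```text
[327.4053 210.4414]
t 9.125 tcp [ 0.4964 -0.3527  0.1985] yaw 25.4059248522754 F [ 0.5845  0.6691 -0.9222] open 0.08529207914626649 q [-0.7409  0.0396  1.6817  0.0022  1.4245  0.3862]
shift cm [-0.0295  0.1753 13.6488] turn deg [-0.2725 -0.0237  0.106 ] dist 13.649980905730224
```

View pics/w6.png

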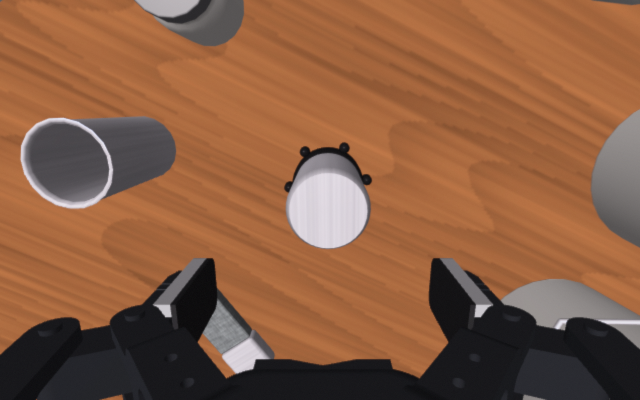

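The cup top is at (328,208), matching the prediction. Descending and gripping it.

Call:
play_rows --motion '[[[-1, 0, 0.15, 5, 0, 0, 0], [-1, 0, 0.15, 10, 0, 0, 0], [-1, 0, 0.15, 13, 0, 0, 0], [-1, 0, 0.15, 13.6, 0, 0, 0], [-1, 0, 0.15, 13.6, 0, 0, 0], [0, 0, 0.15, 13.6, 0, 0, 0], [0.5, 0, 0.15, 13.6, 0, 0, 0], [1, 0, 0.15, 13.6, 0, 0, 0], [1, 0, 0.15, 13.6, 0, 0, 0], [1, 0, 0.15, 13.6, 0, 0, 0]]]' --newtons 70

```text
t: 10.38
tool_pos: [0.498, -0.3541, 0.0653]
tool_rot: [-3.062, -0.69, -0.002]
contact_force: [-0.8, 1.9, 6.1]
opening: 0.0565
```

Run:
```python
from h import *
go([.5542,.0124,.25],np.radians(22.3))
```

```text
t 10.375 tcp [ 0.498  -0.3541  0.0653] yaw 25.408745271615953 F [-0.8491  1.8928  6.1012] open 0.056514722210492606 q [-0.7411  0.1761  1.7708  0.0029  1.196   0.3852]
shift cm [ 20.8393 -30.7347 -18.364 ] turn deg [-0.1337 -0.1086  3.1089] dist 41.426257202705905
```

Call:
play_rows --motion '[[[1, 0, 0, -4, 0, 0, 0], [1, 0, 0, -9, 0, 0, 0], [1, 0, 0, -14.5, 0, 0, 0], [1, 2, -3, -18.4, 0, 0, 0], [1, 5.4, -8, -18.4, 0, 0, 0.5], [1, 8.8, -13, -18.4, 0, 0, 1], [1, 12.2, -18, -18.4, 0, 0, 2], [1, 15.6, -23, -18.4, 0, 0, 3], [1, 18.5, -27.5, -18.4, 0, 0, 3.1], [1, 20.8, -30.7, -18.4, 0, 0, 3.1], [1, 20.8, -30.7, -18.4, 0, 0, 3.1], [1, 20.8, -30.7, -18.4, 0, 0, 3.1]]]'

```text
t: 11.88
tool_pos: [0.5537, 0.0116, 0.2502]
tool_rot: [-3.08, -0.607, -0.001]
contact_force: [0.4, -0.1, -3.2]
opening: 0.0568
```

Run:
```python
from h import *
d=snap("wrist","w7"); s=snap("side","s7"); crop(s,250,80,390,230,4,"s7c"); go([.5542,.0124,.25],np.radians(22.3)); print(proj(d,[.5542,.0124,.295]),proj(d,[.5542,.0124,.12]))
```

```text
t 11.975 tcp [0.5538 0.0109 0.2503] yaw 22.230662855488546 F [ 0.6292  1.0745 -3.7437] open 0.05668044769445732 q [-0.116  -0.1282  1.7574  0.0026  1.5122  1.0667]
shift cm [ 0.0932 -0.1217  0.0258] turn deg [-0.1251 -0.0825 -0.0692] dist 0.1554316481717902
[318.9762 323.673 ] [321.4004 194.7468]
```

View pics/w7.png

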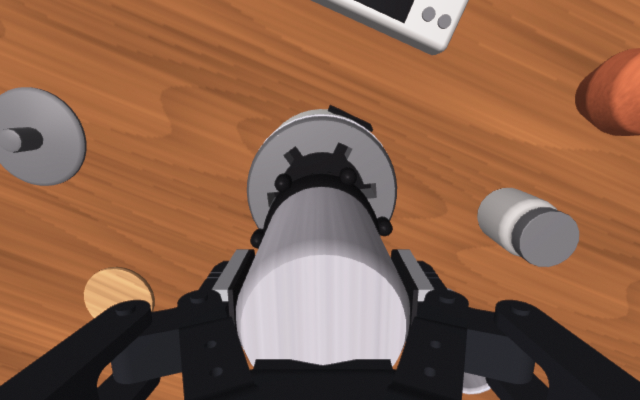

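View pics/s7c.png

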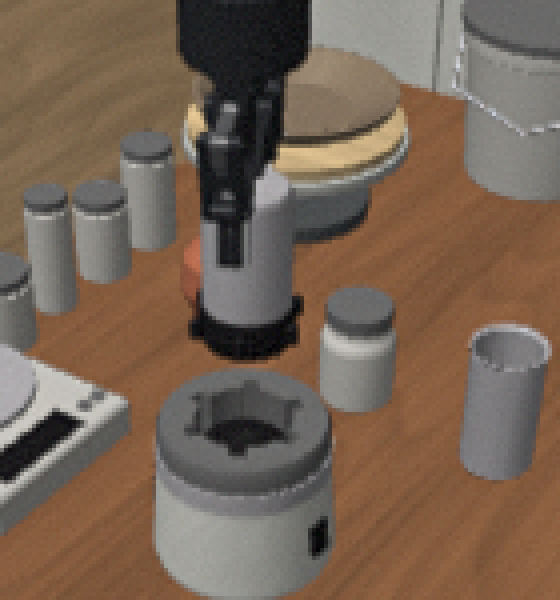

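The wrist view shows the held cup's lugs at about (283,183), (348,176), (384,227) and (257,239), above the slots.

Run:
```python
from h import *
d=ld("pics/w7.npz"); crop(d,240,130,400,250,5,"w7c")
```

```text
(no output)
```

View pics/w7c.png

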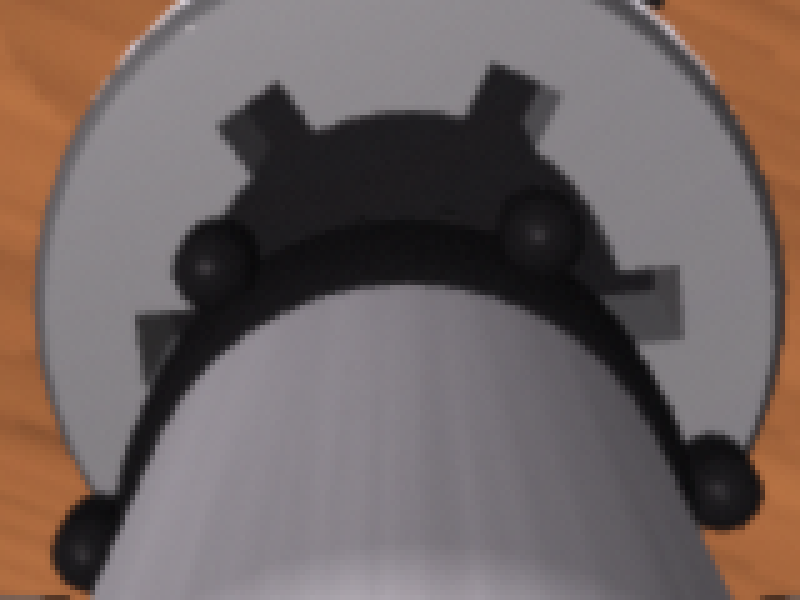

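Run:
```python
from h import *
d=ld("pics/w7.npz"); o=np.array([240,130])
q=np.array([(214,262),(541,232),(722,482),(92,542)])/5-.5+o
for z in (.203,.207): print(lugfit(d,q,z=z))
c=np.array([(279,84),(219,126),(492,62),(558,95),(680,265),(684,340)],float)/5-.5+o
P=np.array([pz(d,*p,.12)[:2] for p in c]); M=(P[0::2]+P[1::2])/2
f=lambda x:(np.hypot(*(P-x[:2]).T)-.0433); s=least_squares(f,[.5545,.012]).x; print(s,f(s),np.degrees(np.arctan2(*(M-s).T[::-1])))
```

```text
(array([0.5524, 0.0118]), array([0.0356, 0.0354, 0.0359, 0.0358]), array([ 58.1197,  -2.3518, -61.8453, 118.0573]), np.float64(-2.004998528945535))
(array([0.553 , 0.0119]), array([0.0356, 0.0354, 0.0352, 0.0351]), array([ 57.4163,  -1.6359, -60.4216, 116.6305]), np.float64(-2.0032207187925075))
[0.5539 0.0121] [-0.      0.0001  0.0002 -0.0003  0.0001  0.    ] [ 57.4656  -1.7075 -62.0768]
```

Phase is aligned: lugs −2.0°, slots −2.2°. The cup needs about 1.2 mm along tool +x. Lowering slowly.

Call:
play_rows --motion '[[[1, 0.12, 0, 2.5, 0, 0, 0], [1, 0.12, 0, 5, 0, 0, 0], [1, 0.12, 0, 6, 0, 0, 0], [1, 0.12, 0, 6.6, 0, 0, 0], [1, 0.12, 0, 7, 0, 0, 0], [1, 0.12, 0, 7, 0, 0, 0]]]'

```text
t: 12.72
tool_pos: [0.5552, 0.0114, 0.1808]
tool_rot: [-3.081, -0.605, -0.003]
contact_force: [-0.2, -0.2, -3.1]
opening: 0.0569
```

Run:
```python
from h import *
d=snap("wrist","w8"); s=snap("side","s8"); crop(s,270,130,370,230,6,"s8c"); crop(d,220,120,420,270,4,"w8c"); go([.555,.0124,.15],np.radians(22.2))
```

```text
t 12.825 tcp [0.5554 0.0115 0.181 ] yaw 22.232050685032235 F [-0.604  -0.3395 -3.8672] open 0.057191861125332734 q [-0.1146 -0.0779  1.8274  0.0027  1.3906  1.0677]
shift cm [-0.0076 -0.0893  3.1025] turn deg [-0.0921 -0.1458  0.0322] dist 3.10375544529737
```

View pics/w8c.png

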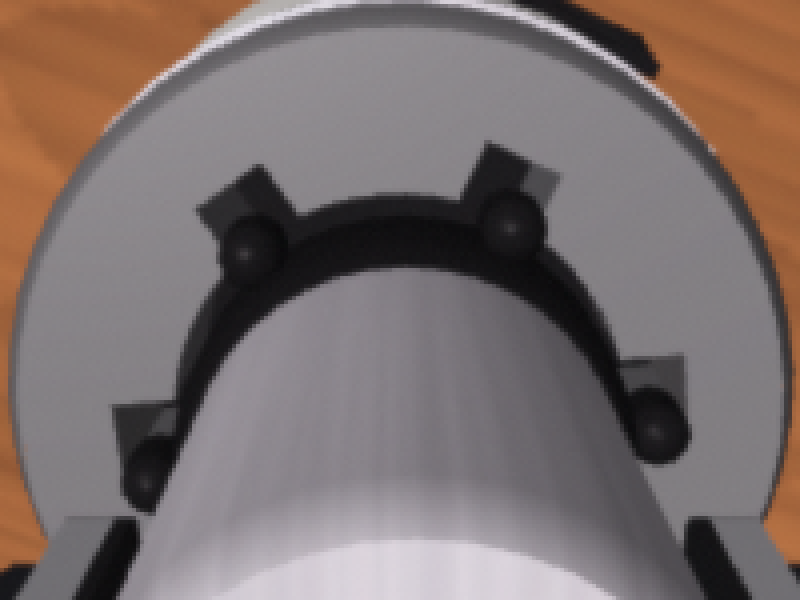

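View pics/s8c.png

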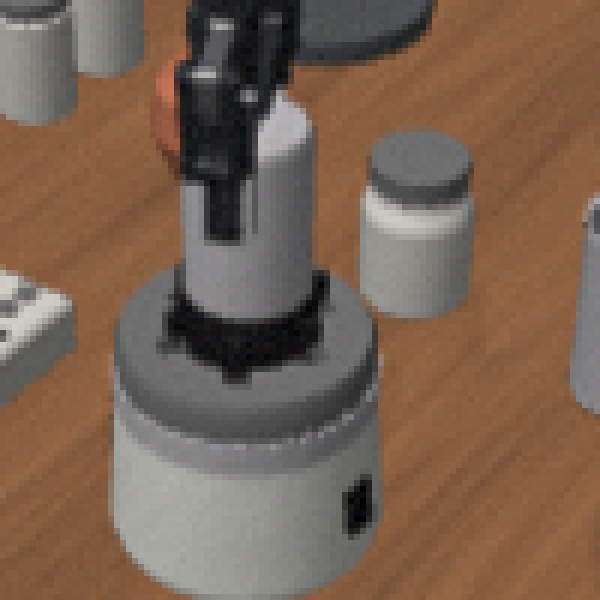

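Run:
```python
from h import *
d=ld("pics/w8.npz"); o=np.array([220,120])
q=np.array([(253,250),(513,226),(658,425),(153,478)])/4-.5+o
for z in (.135,.138): print(lugfit(d,q,z=z))
c=np.array([(260,165),(197,210),(488,142),(560,176),(685,354),(112,406)],float)/4-.5+o
P=np.array([pz(d,*p,.12)[:2] for p in c]); M=(P[0:4:2]+P[1:4:2])/2
f=lambda x:(np.hypot(*(P-x[:2]).T)-.0433); s=least_squares(f,[.5545,.012]).x; print(s,f(s),np.degrees(np.arctan2(*(M-s).T[::-1])))
```

```text
(array([0.5541, 0.0116]), array([0.0355, 0.0355, 0.0357, 0.0357]), array([ 57.3915,  -2.1933, -61.1071, 118.2882]), np.float64(-1.90524573254254))
(array([0.5545, 0.0117]), array([0.0355, 0.0355, 0.0352, 0.0352]), array([ 56.8757,  -1.6514, -60.0318, 117.2128]), np.float64(-1.90048076476957))
[0.5541 0.0123] [-0.0001 -0.      0.0001 -0.0001  0.0002  0.0002] [57.6626 -2.2038]
```

Lugs and slots agree to within 0.7 mm and 0.4°. Sliding in.

Call:
play_rows --motion '[[[1, 0, -0.06, 0.5, 0, 0, 0], [1, 0, -0.06, 0.9, 0, 0, 0], [1, 0, -0.06, 1.3, 0, 0, 0], [1, 0, -0.06, 1.7, 0, 0, 0], [1, 0, -0.06, 1.9, 0, 0, 0], [1, 0, -0.06, 1.9, 0, 0, 0]]]'

```text
t: 13.58
tool_pos: [0.5551, 0.0122, 0.1618]
tool_rot: [-3.081, -0.605, -0.003]
contact_force: [0.1, -0.4, -3.1]
opening: 0.0565
```

Run:
```python
from h import *
d=snap("wrist","w9"); s=snap("side","s9"); crop(s,270,130,370,230,6,"s9c"); go([.5554,.0120,.155],np.radians(22.2))
```

```text
t 13.675 tcp [0.5553 0.0121 0.1622] yaw 22.233843398035273 F [ 0.561  -0.2734 -2.6623] open 0.056552204085280326 q [-0.1135 -0.0616  1.8444  0.0027  1.357   1.0687]
shift cm [0.0023 0.015  0.7188] turn deg [-0.0833 -0.1619  0.034 ] dist 0.7189625957129536
```

View pics/w9.png

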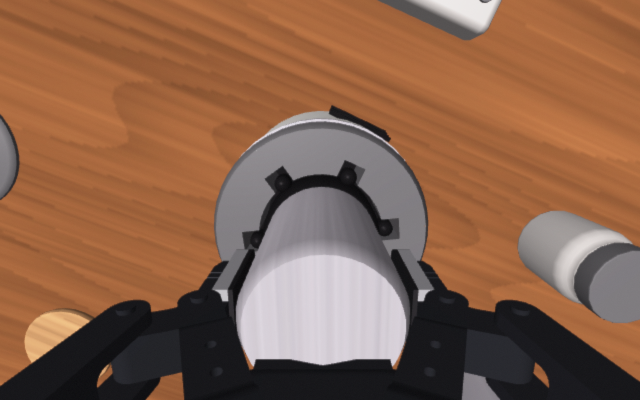

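View pics/s9c.png

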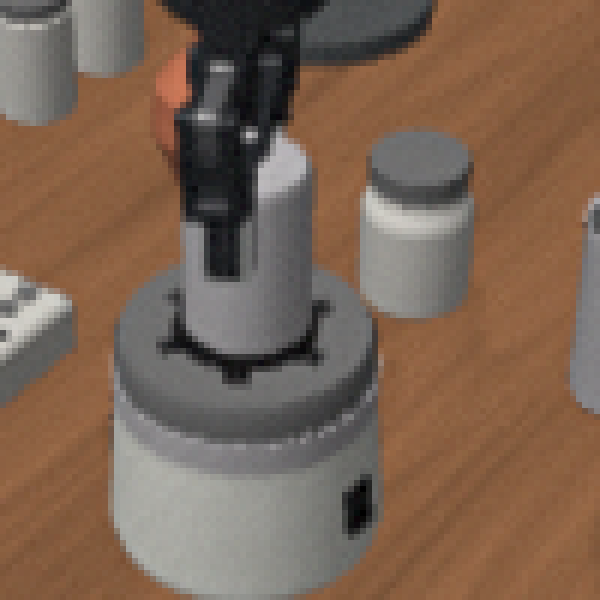

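The lugs are down in the slots and nothing is touching yet. Pressing against the spring now.

Call:
play_rows --motion '[[[1, 0, 0, 0.2, 0, 0, 0], [1, 0, 0, 0.4, 0, 0, 0], [1, 0, 0, 0.6, 0, 0, 0], [1, 0, 0, 0.75, 0, 0, 0], [1, 0, 0, 0.75, 0, 0, 0], [1, 0, 0, 0.75, 0, 0, 0]]]'

```text
t: 14.42
tool_pos: [0.556, 0.0122, 0.1568]
tool_rot: [-3.081, -0.606, -0.007]
contact_force: [-3.7, 1.4, 8.1]
opening: 0.0568
```

Call:
play_rows --motion '[[[1, -0.05, 0, 0.3, 0, 0, 0], [1, -0.05, 0, 0.45, 0, 0, 0], [1, -0.05, 0, 0.5, 0, 0, 0], [1, -0.05, 0, 0.5, 0, 0, 0]]]'

```text
t: 14.92
tool_pos: [0.5561, 0.0122, 0.1543]
tool_rot: [-3.081, -0.606, -0.008]
contact_force: [-5.1, 1.1, 10.9]
opening: 0.0568
```

Run:
```python
from h import *
d=snap("wrist","w10"); s=snap("side","s10"); crop(s,200,130,400,280,4,"s10c"); t=snap("top","t10"); go([.5554,.0120,.155],np.radians(22.2))
```

```text
t 15.075 tcp [0.5561 0.0123 0.1543] yaw 22.250467604804985 F [-5.3947  1.0402 10.5198] open 0.0566205814091106 q [-0.1134 -0.0541  1.851   0.0032  1.3401  1.0684]
shift cm [-0.0747 -0.0036 -0.0696] turn deg [-0.0289 -0.3197  0.0505] dist 0.10216687669022964
```

View pics/w10.png

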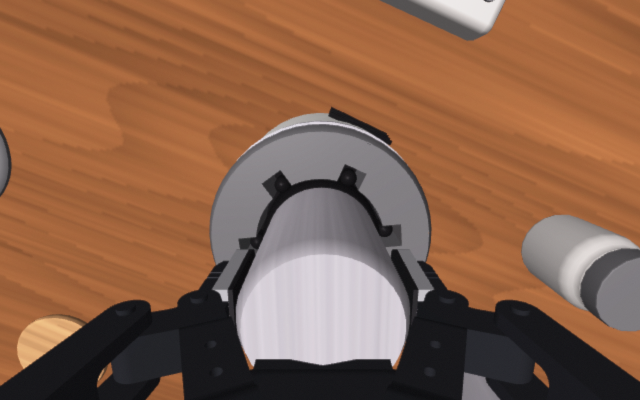

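View pics/s10.png

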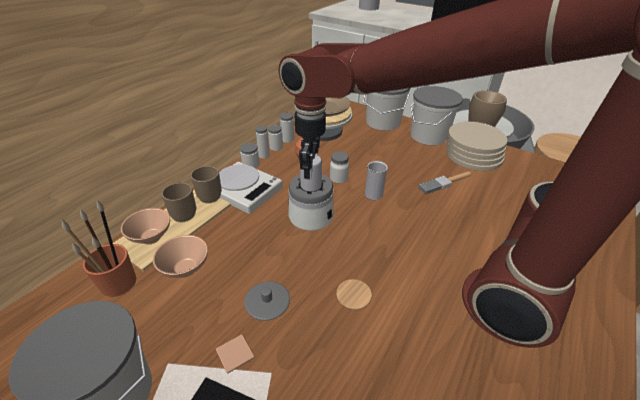

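Run:
```python
from station import ctrl
print(ctrl.finish_job()); o=ctrl.get_obs(); print(o["t"],o["tool_pos"],o["contact_force"],o["opening"])
```

```text
the job is handed in; nothing more can be done
None
the job is handed in; nothing more can be done
```

I lifted the dust cover off the mill and set it flat, knob up, on the bare patch at about (0.47, 0.31). Then I gripped the cup, turned it about 3° to line its lugs up with the slots, slid it home and pressed it down. I handed the job in at about 15 s, still holding the cup down; no verdict is reported.

**Last checks that agreed:**
- **Alignment:** just before entry, lugs and slots agreed to about 0.7 mm and 0.4°. After that I took out 0.6 mm with a small sideways shift.
- **Meshing:** the pictures show the lugs down in the slots and the cup not slipped in the grip.
- **Press depth:** the tool height puts the plate about 7 mm down, and the push of about 13.5 N (including the cup's weight) suggests about 6.5 mm. The need is over 4 mm.
- **Other things:** the cover lies flat, and the other things on the bench look unmoved.

**One reading was off:** about 5 N of side force stayed on the cup, so it leans lightly on the bore wall. I left it as it was, because both depth estimates had ample margin.

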